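# Set a clasp rivet on the guarded bench press

## Robot

A 6-joint arm with a two-finger parallel gripper is mounted at the origin on a cart in front of the work surface, level with it; the furniture and walls round the work are solid. World frame = base frame: x ahead of the robot, y to its left, z up, the work surface at z = 0. Lengths are in m, angles in rad, forces in N, time in s.
With the tool pointing down it reaches from about 0.35 to 0.775 m from the base axis. Payload 7.3 kg.
Tool frame: the origin (TCP) lies at the centre of the arm's flange, where the gripper is bolted on; the fingertips stand 178 mm ahead of it and the grasp point (between the pads) lies 159 mm ahead of it (tip_extent is the distance from the TCP to the fingertips, in m); z points along the fingers, y is the line along which they close (so a half turn about z gives the same grasp; the last joint's range is limited). The gripper opens to 92 mm and grips with 3 to 60 N. Pads are 19 mm wide; open, the fingers measure 130 mm over their backs; the gripper's body (75 mm by 190 mm) begins 47 mm behind the grasp point.
Start: joints at [-1.377, 0.342, 1.524, -0, 1.275, -0.146], TCP at [0.175, -0.495, 0.405] pointing down, gripper open.
Joint ranges: [-2.53, 2.53], [-0.77, 2.02], [0.04, 2.7], [-1, 4.14], [0.28, 2.66], [-3.11, 3.11]. Speed limits (rad/s): [2.57, 2.57, 3.14, 3.14, 3.14, 3.14].

## Interface

Orientations are given as [roll, pitch, yaw] about the fixed x, y, z axes, in that order (R = Rz(yaw) Ry(pitch) Rx(roll)).
In Python, from cell import * gives the robot as it stands.
- The arm moves only by the tool arm_command, never from a script. Its arguments are lists of equal length, an entry for each row: "xyz": the shift along the world's x, y, z in mm, a list of three; "spin": the turn about the world's z in degrees. In form: {"xyz": [[tx, ty, tz], ...], "spin": [spin, ...]}. A call has 1 to 20 rows; each row shifts and turns the commanded pose from where the row before left it; what a row does not reach is not made up. A row lasts 1/10 s, in which the tool goes at most 50 mm and 8.59 degrees, less where a joint would pass 70% of its speed; a pose out of reach is approached as far as the arm can. A call with a gripper value outside its range is refused whole. "jaw" is the opening, from -1 (shut) to 1 (fully open), set as the call begins (left out, the last holds). The fingers move at their own pace and stop on an object; "squeeze" is the grip in N (left out, the last holds). Time passes only in rows, so rows that do not move let the fingers close. It gives the time, the measured TCP pose, the force, the opening and the grip force at its end, in the units of the state.
- observe(): the state, without advancing time (a new reading comes with each control period).
- read_camera(name): name is "scene" or "top" or "wrist"; returns a dict with "img" (480x640x3 uint8, red, green, blue), "depth" (480x640 float32, m along the optical axis (not along the pixel's ray), 0 where there is no reading), "fx", "fy", "cx", "cy" (pixels), "world_from_camera" (4x4, takes a point from camera to world coordinates). Camera axes: x right, y up, looking along -z (the intrinsics and any distortion apply to the point x, -y, -z); pixel columns grow to the right and rows downward; lengths in m; the calibration is good to about 2 mm. A picture is of the moment at which its call begins.
- hand_in(): hands the job in; it is judged then, once.
The state is a dict: "time": time; "qpos": joint angles; "qvel": joint speeds; "joint_efforts": joint torques, N m; "tool_pos": TCP position; "tool_rot": TCP orientation; "contact_force": force on the tool from outside, world axes, zero at the start; "torque": the same for the moment, N m; "opening": finger opening in m; "grip_force": force on a finger pad.
Only numpy, scipy, OpenCV 4.12 (cv2) and the standard library are available. Lean on these libraries where they do the work, as an engineer would, in place of code of your own. Each camera call takes 0.05 s, during which the arm holds its last target. There are 200 camera calls.

## Task

Set the rivet in the clasp plate: with the fingertips push the die shuttle by its upright tab along its rails until it is fully home against the stop under the ram, then reach down through the window of the guard and press the lever pad right down, and let it spring back up. Then push the shuttle back out by its tab until the rivet is out from under the guard again, about where it started, still on its rails. Do not touch the guard, do not pinch the tab or lift the shuttle, press the rivet with nothing but the press, and leave the things lying round the press where they are.

Things in the scene. Friction and masses are not known exactly. Their poses are not given: they have to be found in the camera images.
- press: Dark steel bench rivet press, fixed. Origin on the table below the ram; x to its column (away from the robot), y along the bed to the loading end (robot's left), z up; turned up to 0.3 rad. In this frame, mm: bed top z 16, x -58..102, y -75..250; rails x -48..-32 and 32..48, top z 30, y -35..240; head and column x -20..100, y -22..22; all but the guard below z 141.
- end_stop (a point): Middle of the end stop's face, which the shuttle's inner end meets when home: x = 0, y = -35, z = 23 mm in the press frame.
- shuttle: Loose steel plate, 62 x 215 x 14 mm, 0.4 to 0.6 kg, flat on the bed between the rails (1.5 mm play each side), pushed along the press's y with 2 to 5 N. Origin on its underside below the rivet, axes as the press; in the press frame x = 0, z = 16 mm, y = 0 when home (rivet under the ram), y = 68 to 90 mm at the start. It spans y -35..180 mm of its own frame. No stop at the loading end.
- tab_outer: Outer half (+y side, loading end) of the upright finger tab on the shuttle: one plate 50 mm along x, 12 mm thick, standing 36 mm above the shuttle's top face (top at z = 66 mm over the table). Origin at the middle of this half's lower edge, at x = 0, y = 173, z = 14 mm of the shuttle; outer face at y = 176. Push here to send it in.
- tab_inner: Inner half (-y side, towards the press head) of the same tab. Origin at x = 0, y = 167, z = 14 mm of the shuttle; inner face at y = 164. Push here to send the shuttle out.
- rivet: Copper rivet, head 14 mm across, in the brass clasp plate (46 x 40 x 3 mm) on the shuttle. Origin at the top of its head, at z = 26 mm of the shuttle before setting (6 mm proud), 20 mm when set. The ram drives it and it stays where it is driven.
- press_lever (a joint): Angle of the press's lever, rad: 0 = up (held by a spring), 0.17 = right down on its stop; moves the ram down 12 mm. Pressing the pad takes about 4 N at first, 8 N at the bottom, plus about 5 N while the rivet is driven. Released, it springs back up.
- lever_pad (a point): Centre of the upper face of the lever's ridged black finger pad, 40 mm (x) by 38 mm (y). Lever up: x = -55, y = 0, z = 137 mm in the press frame. It goes down 21 mm at full stroke, nearly straight.
- guard: Fixed grey sheet-metal guard, a hood over the lever pad with a window in its top. Origin and axes are the press's; it spans x -130..8, y -62..62 mm, with a tongue y -26..26 over the lever bar to x = 53, top z = 155 mm (157 on the window's bead), skirts down to z = 120 mm, feet at x -18..8 down to z = 79.
- window (a point): Centre of the guard's window in the plane of its top: x = -55, y = 0, z = 155 mm in the press frame, straight above the lever pad. Square, sides along the press's x and y, 76 mm clear between the rolled edges (6 mm bead).
- wax_tin: Bystander: round black tin, 57 mm across, 22 mm high, in front of the press. Origin at the centre of its underside.
- black_punch: Bystander: black hand punch, 94 x 10 mm, lying in front of the rails. Origin at the centre of its underside.
- steel_bush: Bystander: turned steel bush, 40 mm across, 21 mm high, behind the rails. Origin at the centre of its underside.
- side_cutters: Bystander: side cutters with black handles, 136 x 32 x 11 mm, lying behind the rails. Origin at the centre of its underside.
- setting_block: Bystander: domed steel block with a hole, 41 mm across, 23 mm high, to the right of the press. Origin at the centre of its underside.
- steel_collar: Bystander: small steel collar, 22 mm across, 12 mm high, to the right of the press. Origin at the centre of its underside.
- card_box: Bystander: small white cardboard box, 54 x 90 x 25 mm, on the left-hand part of the table. Origin at the centre of its underside.
Not all that is in view belongs to the job. There is more than one size of the shuttle; the one meant has the size given above.

How it is judged:
By the outcome, as a careful person would: the job done as asked, in the order asked, and still so for the second after the job is handed in, with the robot touching nothing.
It also fails if it takes over 54 s, if anything falls off the work surface, if the arm or the gripper's body presses on something with over 40 N, if the wrist force passes 120 N, or if a joint passes its speed limit or range.

## Working session

There is one attempt and no reset: what is moved stays moved. The work goes in short steps, Python scripts to look and compute and a tool call to move; the robot and the scene stay as the last step left them, time stands still between calls to the robot, and variables do not carry over. Pictures are saved under pics/ and viewed, at most 10 in all, crops included, and the job is handed in when it is done.

Besides the shell and the picture viewer there is one more tool, called after "Emit:" in YAML: its name, and indented under it one key for each argument. arm_command: Moves the arm, as the interface text tells. Its arguments: {"type":"object","properties":{"xyz":{"type":"array","items":{"type":"array","items":{"type":"number"}}},"spin":{"type":"array","items":{"type":"number"}},"jaw":{"type":"number"},"squeeze":{"type":"number"}},"required":["xyz","spin"]}

```bash
mkdir -p pics; ls
cat > h.py <<'E'
from cell import *
import numpy as np, cv2
def shot(n,f):
    c=read_camera(n); cv2.imwrite('pics/'+f,c['img'][:,:,::-1]); np.savez('pics/'+f+'.npz',**c); return c
def cloud(c):
    v,u=np.mgrid[0:480,0:640]; d=c['depth']
    p=np.stack([(u-c['cx'])/c['fx']*d,-(v-c['cy'])/c['fy']*d,-d],-1)
    T=c['world_from_camera']; return p@T[:3,:3].T+T[:3,3]
E
python3 - <<'E'
from h import *
s=observe(); print(s)
for n in ['top','scene']:
    c=shot(n,n+'1.png'); print(n,c['fx'],c['fy'],c['cx'],c['cy'],c['world_from_camera'],[k for k in c], (c['depth']>0).mean())
E
```

```text
pics
{'time': 0.0, 'qpos': array([-1.37700355e+00,  3.42727529e-01,  1.52501242e+00, -5.48995719e-06,
        1.27538592e+00, -1.46010647e-01]), 'qvel': array([-0.00055007,  0.0006313 , -0.00094559, -0.00026284,  0.00016339,
        0.00025946]), 'joint_efforts': array([ 4.81965380e-04, -4.31234729e+01, -2.44219548e+01,  7.16570509e-02,
        5.58310084e-02, -1.18503563e-04]), 'tool_pos': array([ 0.17497284, -0.49484488,  0.40404386]), 'tool_rot': array([-3.14007499e+00, -2.17877476e-04,  3.39804858e-01]), 'contact_force': array([ 0.04128414, -0.09089145,  0.06166739]), 'torque': array([0.03351847, 0.03134994, 0.03316335]), 'grip_force': 0.0, 'opening': 0.09172092326440685}
top 623.7544918285987 623.7544918285987 321.9823248515519 242.47876167467516 [[ 3.43880131e-01  9.10372102e-01 -2.30150152e-01  2.86930429e-01]
 [-9.39013487e-01  3.33297997e-01 -8.46529201e-02 -1.09031587e-01]
 [-3.57072135e-04  2.45224554e-01  9.69466240e-01  1.35937250e+00]
 [ 0.00000000e+00  0.00000000e+00  0.00000000e+00  1.00000000e+00]] ['img', 'depth', 'fx', 'fy', 'cx', 'cy', 'world_from_camera'] 0.9959602864583333
scene 596.5445196418956 596.5445196418956 316.48253519176546 233.43289323357482 [[-0.7033691   0.32852141 -0.63035354 -0.17686485]
 [-0.71056699 -0.30107559  0.6359623   0.74752071]
 [ 0.01914316  0.89522465  0.44520374  0.66264989]
 [ 0.          0.          0.          1.        ]] ['img', 'depth', 'fx', 'fy', 'cx', 'cy', 'world_from_camera'] 0.970458984375
```

View pics/top1.png

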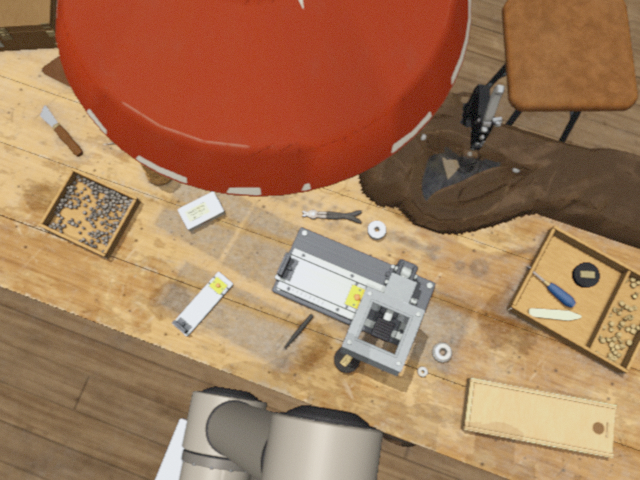

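View pics/scene1.png

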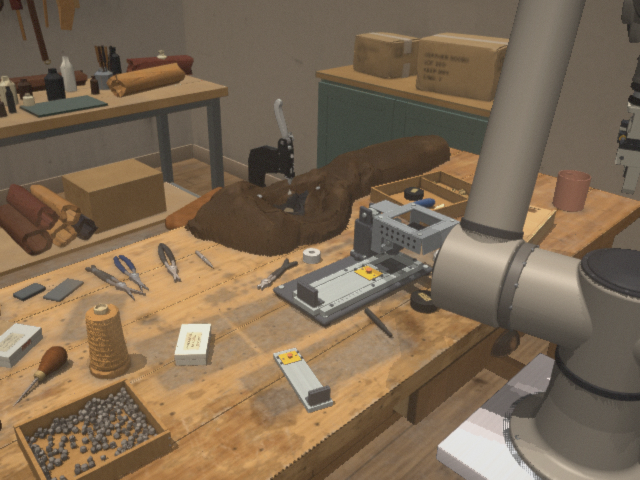

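The top view shows the press with its guard around (390,325), window around (383,322), shuttle tab at (287,266) and rivet plate at (356,296). A decoy shuttle lies at (205,303), and a red lamp hangs over the far part of the table. The scene view shows the tab at (308,290).

```bash
cat > m.py <<'E'
from h import *
c=np.load('pics/top1.png.npz'); P=cloud(c); img=c['img']
print('lamp z', P[60:180,150:400,2].min(), 'xy', P[185,250], P[150,400])
v,u=np.mgrid[0:480,0:640]
R=(u>260)&(u<450)&(v>220)&(v<385)
print('table z',np.median(P[230:245,200:260,2][:]))
g=R&(P[...,2]>.149)&(P[...,2]<.163)&(u>335)
q=P[g]; print(len(q), np.median(q[:,2]))
# window hole: inner contour of guard mask
m=g.astype(np.uint8); m=cv2.morphologyEx(m,cv2.MORPH_CLOSE,np.ones((3,3)))
cs,h=cv2.findContours(m,cv2.RETR_CCOMP,cv2.CHAIN_APPROX_NONE)
zt=.155
def onplane(uv,z):
    uv=np.asarray(uv,float); T=c['world_from_camera']
    d=np.stack([(uv[:,0]-c['cx'])/c['fx'],-(uv[:,1]-c['cy'])/c['fy'],-np.ones(len(uv))],-1)@T[:3,:3].T
    return (T[:3,3]+d*((z-T[2,3])/d[:,2])[:,None])[:,:2]
for k,a in enumerate(cs):
    if cv2.contourArea(a)<150: continue
    w=onplane(a[:,0],zt); r=cv2.minAreaRect((w*1000).astype(np.float32)); print('guard contour',h[0][k][3],r)
# bed front/back edge region, rails: z band of tab top
t=R&(P[...,2]>.055)&(P[...,2]<.072)&(u<310)
w=(P[t][:,:2]*1000).astype(np.float32); print('tab',len(w),w.mean(0),cv2.minAreaRect(w),np.median(P[t][:,2]))
b=R&(P[...,2]>.010)&(P[...,2]<.036)&(u<345)
w=(P[b][:,:2]*1000).astype(np.float32); print('bed',cv2.minAreaRect(w))
hsv=cv2.cvtColor(img,cv2.COLOR_RGB2HSV)
y=(hsv[...,0]>20)&(hsv[...,0]<35)&(hsv[...,1]>170)&(hsv[...,2]>150)&R&(P[...,2]>.02)
print('clasp',y.sum(),P[y].mean(0)*1000)
cv2.imwrite('pics/crop1.png',cv2.resize(img[215:385,265:450,::-1],None,fx=4,fy=3.5,interpolation=cv2.INTER_CUBIC))
E
python3 m.py
```

```text
lamp z -0.004128911223360232 xy [ 0.40014586 -0.01670753  0.96865608] [ 0.84653702 -0.0862452   0.07989646]
table z 0.0006694590406447487
3305 0.15583379450982493
guard contour -1 ((474.36083984375, -173.27008056640625), (122.00347900390625, 175.58070373535156), 86.71699523925781)
guard contour 0 ((454.1792297363281, -172.14572143554688), (79.25857543945312, 79.24124145507812), 86.64234924316406)
tab 148 [522.2928    65.861115] ((522.7327880859375, 66.29893493652344), (12.633414268493652, 50.256473541259766), 86.26084899902344) 0.06550468465444159
bed ((470.27142333984375, -9.429595947265625), (337.77508544921875, 164.52194213867188), 17.77952003479004)
clasp 1 [ 509.46543728 -111.44957489   34.22451462]
```

View pics/crop1.png

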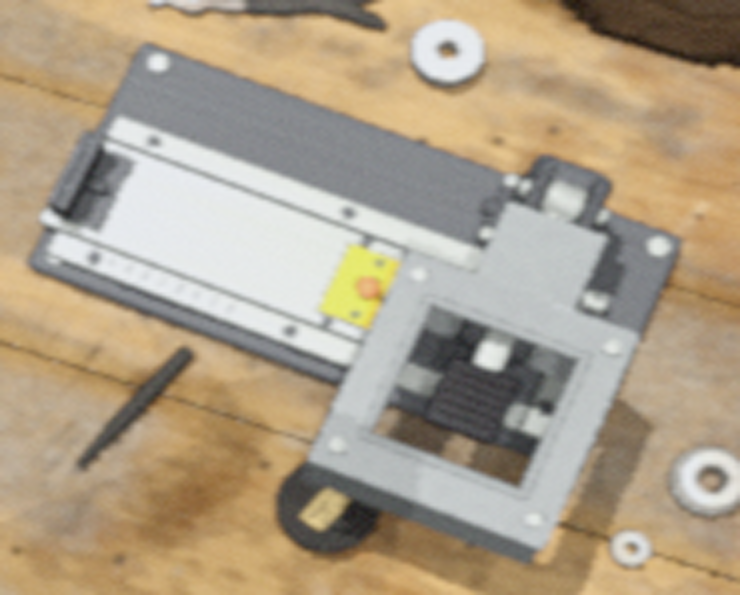

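Window centre is at about (454,-172) mm and the tab at (522.5,66). That gives a press yaw of about -3.4°, the press origin at about (509,-175.5) and the shuttle at y≈72. The crop agrees: the tab is at the left end, the clasp is just outside the guard, and the pad is centred in the window.

Next I shut the fingers, turn their closing line along the press x, and go above the tab's outer side.

Emit:
arm_command:
  xyz:
    - [17.5, 29.5, 0]
    - [17.5, 29.5, 0]
    - [17.5, 29.5, 0]
    - [17.5, 29.5, 0]
    - [17.5, 29.5, 0]
    - [17.5, 29.5, 0]
    - [17.5, 29.5, 0]
    - [17.5, 29.5, 0]
    - [17.5, 29.5, 0]
    - [17.5, 29.5, 0]
    - [17.5, 29.5, 0]
    - [17.5, 29.5, 0]
    - [17.5, 29.5, 0]
    - [17.5, 29.5, 0]
    - [17.5, 29.5, 0]
    - [17.5, 29.5, 0]
    - [17.5, 29.5, 0]
    - [17.5, 29.5, 0]
    - [17.5, 29.5, 0]
    - [17.5, 29.5, 0]
  spin: [3.35, 3.35, 3.35, 3.35, 3.35, 3.35, 3.35, 3.35, 3.35, 3.35, 3.35, 3.35, 3.35, 3.35, 3.35, 3.35, 3.35, 3.35, 3.35, 3.35]
  jaw: -1

```text
time: 2.1
tool_pos: [0.5255, 0.0964, 0.4043]
tool_rot: [-3.141, 0.0, 1.512]
contact_force: [0.4, -0.7, -0.2]
opening: 0.0006
grip_force: 0.0
```

Emit:
arm_command:
  xyz:
    - [0, 0, -20]
    - [0, 0, -25]
    - [0, 0, -25]
    - [0, 0, -25]
    - [0, 0, -25]
    - [0, 0, -25]
    - [0, 0, -20]
    - [0, 0, -17]
    - [0, 0, 0]
  spin: [0, 0, 0, 0, 0, 0, 0, 0, 0]

```text
time: 3.0
tool_pos: [0.5241, 0.095, 0.2203]
tool_rot: [-3.136, 0.001, 1.509]
contact_force: [-0.0, 0.1, -0.7]
opening: 0.0003
grip_force: 0.0
```

Run:
```python
from h import *
c=shot('scene','scene2.png'); P=cloud(c)*1000
s=observe(); print(s['tool_pos'],s['contact_force'])
m=(P[...,2]>45)&(P[...,2]<64)&(abs(P[...,0]-523)<60)&(P[...,1]>40)&(P[...,1]<130)
w=P[m]; print(len(w)); 
for y in range(45,130,3):
    k=w[abs(w[:,1]-y)<1.5]; 
    if len(k): print(y,len(k),k[:,0].min().round(1),k[:,0].max().round(1))
```

```text
[0.524625   0.09499982 0.22174461] [ 0.45286712 -0.35478572  0.35970619]
181
63 5 496.5 498.1
66 8 493.5 499.5
69 8 496.0 518.2
72 34 494.9 518.4
75 9 495.8 513.1
84 1 513.3 513.3
87 3 504.4 505.7
90 9 502.7 513.3
93 5 505.1 513.9
96 5 505.1 509.9
99 4 504.9 509.4
102 20 504.6 540.6
105 59 505.9 539.4
108 11 504.5 532.6
```

View pics/scene2.png

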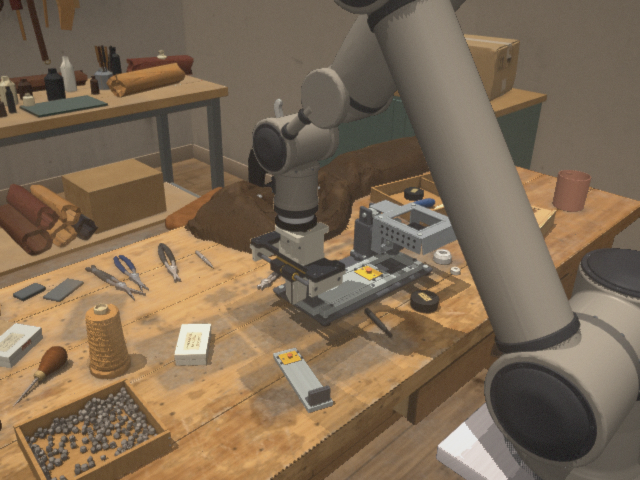

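The fingers stand about 13 mm outside the tab face, centred on it. Home should be about 85 mm along −y.

Emit:
arm_command:
  xyz:
    - [-0.3, -5, 0]
    - [-0.3, -5, 0]
    - [-0.3, -5, 0]
    - [-0.3, -5, 0]
    - [-0.3, -5, 0]
    - [-0.3, -5, 0]
    - [-0.3, -5, 0]
    - [-0.3, -5, 0]
    - [-0.3, -5, 0]
    - [-0.3, -5, 0]
    - [-0.3, -5, 0]
    - [-0.3, -5, 0]
    - [-0.3, -5, 0]
    - [-0.3, -5, 0]
    - [-0.2, -4, 0]
    - [-0.2, -3, 0]
    - [0, 0, 0]
  spin: [0, 0, 0, 0, 0, 0, 0, 0, 0, 0, 0, 0, 0, 0, 0, 0, 0]

```text
time: 4.75
tool_pos: [0.5203, 0.0174, 0.2225]
tool_rot: [-3.141, 0.001, 1.509]
contact_force: [-0.2, 0.5, 1.1]
opening: 0.0003
grip_force: 0.3
```

Emit:
arm_command:
  xyz:
    - [-0.1, -2, 0]
    - [-0.1, -1, 0]
    - [0, -1, 0]
    - [0, -1, 0]
    - [0, 0, 0]
  spin: [0, 0, 0, 0, 0]

```text
time: 5.25
tool_pos: [0.5201, 0.0128, 0.2225]
tool_rot: [-3.141, 0.0, 1.509]
contact_force: [0.1, 1.4, -0.3]
opening: 0.0001
grip_force: 1.0
```

Emit:
arm_command:
  xyz:
    - [-0.1, -1, 0]
    - [0, -1, 0]
    - [0, -1, 0]
    - [0, 0, 0]
  spin: [0, 0, 0, 0]

```text
time: 5.65
tool_pos: [0.5199, 0.0105, 0.2225]
tool_rot: [-3.141, -0.001, 1.509]
contact_force: [-0.5, 5.4, -1.2]
opening: 0.0002
grip_force: 3.1
```

Emit:
arm_command:
  xyz:
    - [0, -1, 0]
    - [0, -1, 0]
    - [0, 0, 0]
  spin: [0, 0, 0]

```text
time: 5.95
tool_pos: [0.5197, 0.0099, 0.2226]
tool_rot: [-3.14, -0.004, 1.509]
contact_force: [-0.5, 15.9, 0.6]
opening: 0.0006
grip_force: 7.9
```

The force rises to 16 N at y = 9.9 mm, where I predicted home, so the shuttle is on the stop. Now I back off, rise, and move over the window.

Emit:
arm_command:
  xyz:
    - [0, 8, 0]
    - [0, 12, 0]
    - [0, 0, 30]
    - [0, 0, 40]
    - [0, 0, 40]
    - [0, 0, 40]
    - [0, 0, 20]
    - [0, 0, 0]
  spin: [0, 0, 0, 0, 0, 0, 0, 0]

```text
time: 6.75
tool_pos: [0.5205, 0.0282, 0.3962]
tool_rot: [3.134, 0.001, 1.509]
contact_force: [0.4, 0.1, 0.2]
opening: 0.0002
grip_force: 0.0
```

Emit:
arm_command:
  xyz:
    - [-6, -20, 0]
    - [-6, -20, 0]
    - [-6, -20, 0]
    - [-6, -20, 0]
    - [-6, -20, 0]
    - [-6, -20, 0]
    - [-6, -20, 0]
    - [-6, -20, 0]
    - [-6, -20, 0]
    - [-6, -10, 0]
    - [-6, -10, 0]
    - [0, 0, 0]
    - [0, 0, 0]
  spin: [0, 0, 0, 0, 0, 0, 0, 0, 0, 0, 0, 0, 0]

```text
time: 8.05
tool_pos: [0.4541, -0.1717, 0.3926]
tool_rot: [-3.142, -0.0, 1.509]
contact_force: [0.8, 0.1, -0.3]
opening: 0.0003
grip_force: 0.0
```

Run:
```python
from h import *
s=observe(); print(s['tool_pos'],s['tool_rot'],s['contact_force'])
c=shot('top','top2.png');P=cloud(c)*1000
i=c['img'][:,:,::-1]; cv2.imwrite('pics/crop2.png',cv2.resize(i[200:400,240:480],None,fx=3.2,fy=2.9))
m=(P[...,2]>55)&(P[...,2]<72); m[:220]=0;m[385:]=0;m[:,:270]=0;m[:,370:]=0
w=P[m][:,:2].astype(np.float32); print(len(w),cv2.minAreaRect(w))
w=shot('wrist','wrist2.png')
```

```text
[ 0.45406473 -0.17167601  0.39257345] [-3.14150369e+00 -4.07846688e-04  1.50885835e+00] [ 0.79601878  0.05324019 -0.2832968 ]
143 ((517.5201416015625, -5.590913772583008), (12.177334785461426, 49.95759201049805), 86.47695922851562)
```

View pics/crop2.png

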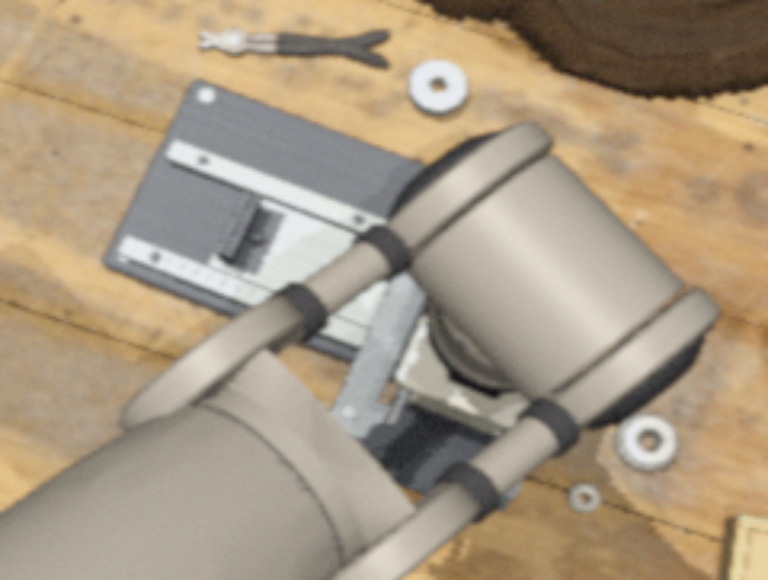

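View pics/wrist2.png

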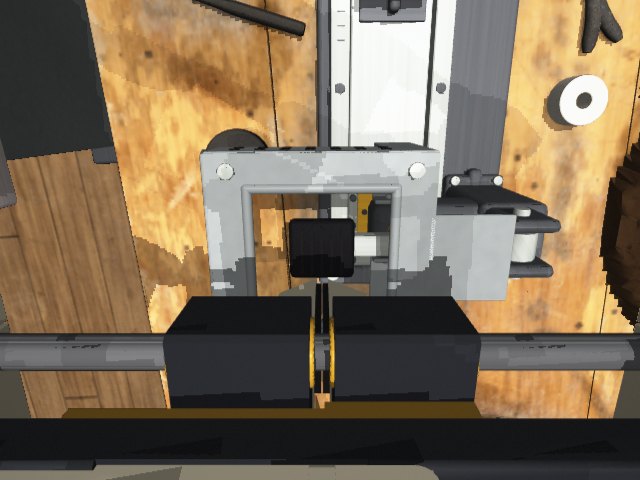

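The tab now sits at (517.5,-5.6), 72 mm further in, so the shuttle is home. In the wrist view the window (columns 253–392), pad (290–354) and fingers (322) are all centred. Now I go down through the window.

Emit:
arm_command:
  xyz:
    - [0, 0, -15]
    - [0, 0, -20]
    - [0, 0, -20]
    - [0, 0, -10]
    - [0, 0, -5]
    - [0, 0, -3]
    - [0, 0, -3]
    - [0, 0, -3]
    - [0, 0, -3]
    - [0, 0, -3]
    - [0, 0, 0]
  spin: [0, 0, 0, 0, 0, 0, 0, 0, 0, 0, 0]

```text
time: 9.25
tool_pos: [0.4541, -0.1721, 0.3077]
tool_rot: [3.141, 0.0, 1.509]
contact_force: [-1.3, 1.0, 4.3]
opening: 0.0005
grip_force: 2.0
```

Emit:
arm_command:
  xyz:
    - [0, 0, -3]
    - [0, 0, -3]
    - [0, 0, -2]
    - [0, 0, -2]
    - [0, 0, 0]
  spin: [0, 0, 0, 0, 0]

```text
time: 9.75
tool_pos: [0.4541, -0.1721, 0.2982]
tool_rot: [3.141, 0.0, 1.509]
contact_force: [-3.4, 0.3, 8.5]
opening: 0.0003
grip_force: 4.3
```

Emit:
arm_command:
  xyz:
    - [0, 0, -1.5]
    - [0, 0, -1.5]
    - [0, 0, -1]
    - [0, 0, 0]
  spin: [0, 0, 0, 0]

```text
time: 10.15
tool_pos: [0.4542, -0.172, 0.2945]
tool_rot: [3.141, 0.001, 1.509]
contact_force: [-2.6, -0.1, 8.8]
opening: 0.0007
grip_force: 4.9
```

Emit:
arm_command:
  xyz:
    - [0, 0, -1]
    - [0, 0, -1]
    - [0, 0, 0]
  spin: [0, 0, 0]

```text
time: 10.45
tool_pos: [0.4542, -0.172, 0.2937]
tool_rot: [3.14, 0.001, 1.509]
contact_force: [-6.0, 1.5, 20.9]
opening: 0.0004
grip_force: 10.7
```

Emit:
arm_command:
  xyz:
    - [0, 0, -0.6]
    - [0, 0, 0]
  spin: [0, 0]

```text
time: 10.65
tool_pos: [0.4541, -0.172, 0.2935]
tool_rot: [3.139, 0.001, 1.509]
contact_force: [-7.4, 2.5, 24.2]
opening: -0.0
grip_force: 12.8
```

Emit:
arm_command:
  xyz:
    - [0, 0, 3]
    - [0, 0, 4]
    - [0, 0, 5]
    - [0, 0, 5]
    - [0, 0, 5]
    - [0, 0, 10]
    - [0, 0, 20]
    - [0, 0, 25]
    - [0, 0, 20]
    - [0, 0, 5]
    - [0, 0, 0]
  spin: [0, 0, 0, 0, 0, 0, 0, 0, 0, 0, 0]

```text
time: 11.75
tool_pos: [0.4541, -0.1719, 0.3935]
tool_rot: [3.14, 0.0, 1.509]
contact_force: [-0.5, 0.5, -0.1]
opening: 0.0004
grip_force: 0.0
```

The lever went hard onto its stop (24 N, about 21 mm of travel) and has been released. There is a dark patch on the tab's inner side, so I check its height before going down there.

Run:
```python
from h import *
c=np.load('pics/top1.png.npz'); P=cloud(c)*1000
a=-0.059; x=P[...,0]-509.1; y=P[...,1]+175.4
px=np.cos(a)*x+np.sin(a)*y; py=-np.sin(a)*x+np.cos(a)*y
for yy in range(190,256,4):
    print(yy,[ (np.round(P[...,2][(abs(py-yy)<2)&(abs(px-xx)<6)].max(initial=-1)),) for xx in (-20,-10,0,10,20)])
```

```text
190 [(np.float64(34.0),), (np.float64(33.0),), (np.float64(35.0),), (np.float64(35.0),), (np.float64(33.0),)]
194 [(np.float64(33.0),), (np.float64(35.0),), (np.float64(33.0),), (np.float64(39.0),), (np.float64(39.0),)]
198 [(np.float64(35.0),), (np.float64(35.0),), (np.float64(33.0),), (np.float64(34.0),), (np.float64(33.0),)]
202 [(np.float64(34.0),), (np.float64(39.0),), (np.float64(38.0),), (np.float64(38.0),), (np.float64(36.0),)]
206 [(np.float64(36.0),), (np.float64(36.0),), (np.float64(34.0),), (np.float64(35.0),), (np.float64(35.0),)]
210 [(np.float64(37.0),), (np.float64(35.0),), (np.float64(38.0),), (np.float64(33.0),), (np.float64(33.0),)]
214 [(np.float64(36.0),), (np.float64(35.0),), (np.float64(35.0),), (np.float64(35.0),), (np.float64(34.0),)]
218 [(np.float64(37.0),), (np.float64(35.0),), (np.float64(35.0),), (np.float64(37.0),), (np.float64(39.0),)]
222 [(np.float64(39.0),), (np.float64(39.0),), (np.float64(41.0),), (np.float64(38.0),), (np.float64(36.0),)]
226 [(np.float64(38.0),), (np.float64(42.0),), (np.float64(47.0),), (np.float64(39.0),), (np.float64(38.0),)]
230 [(np.float64(39.0),), (np.float64(40.0),), (np.float64(47.0),), (np.float64(40.0),), (np.float64(40.0),)]
234 [(np.float64(60.0),), (np.float64(39.0),), (np.float64(62.0),), (np.float64(61.0),), (np.float64(41.0),)]
238 [(np.float64(72.0),), (np.float64(72.0),), (np.float64(68.0),), (np.float64(70.0),), (np.float64(71.0),)]
242 [(np.float64(70.0),), (np.float64(72.0),), (np.float64(70.0),), (np.float64(70.0),), (np.float64(73.0),)]
246 [(np.float64(72.0),), (np.float64(70.0),), (np.float64(73.0),), (np.float64(68.0),), (np.float64(70.0),)]
250 [(np.float64(64.0),), (np.float64(64.0),), (np.float64(62.0),), (np.float64(67.0),), (np.float64(-1.0),)]
254 [(np.float64(25.0),), (np.float64(-1.0),), (np.float64(-1.0),), (np.float64(-1.0),), (np.float64(-1.0),)]
```

Emit:
arm_command:
  xyz:
    - [4, 9, 0]
    - [6, 13, 0]
    - [8, 17, 0]
    - [9, 20, 0]
    - [9, 20, 0]
    - [9, 20, 0]
    - [8, 17, 0]
    - [6, 13, 0]
    - [4.5, 9, 0]
    - [0, 0, 0]
  spin: [0, 0, 0, 0, 0, 0, 0, 0, 0, 0]

```text
time: 12.75
tool_pos: [0.518, -0.0328, 0.3927]
tool_rot: [-3.141, -0.0, 1.511]
contact_force: [-0.8, 0.2, -0.9]
opening: 0.0004
grip_force: 0.0
```

There is a low foot with a screw head (up to about 42 mm) on the inner side, so I push with the tips at about z = 51, against the tab's upper part (its top is at 66).

Emit:
arm_command:
  xyz:
    - [0, 0, -20]
    - [0, 0, -30]
    - [0, 0, -30]
    - [0, 0, -30]
    - [0, 0, -25]
    - [0, 0, -15]
    - [0, 0, -10]
    - [0, 0, -4]
    - [0, 0, 0]
  spin: [0, 0, 0, 0, 0, 0, 0, 0, 0]

```text
time: 13.65
tool_pos: [0.5176, -0.0343, 0.2291]
tool_rot: [-3.141, 0.0, 1.509]
contact_force: [-0.2, 0.0, 0.1]
opening: 0.0006
grip_force: 0.0
```

Run:
```python
from h import *
c=shot('scene','scene3.png'); i=c['img'][:,:,::-1]
cv2.imwrite('pics/crop3.png',cv2.resize(i[190:350,230:470],None,fx=3.2,fy=3.2,interpolation=cv2.INTER_CUBIC))
print(observe()['tool_pos'],observe()['contact_force'])
```

```text
[ 0.51780695 -0.03420328  0.22962369] [ 0.6958194  -0.58824245 -0.47450991]
```

View pics/crop3.png

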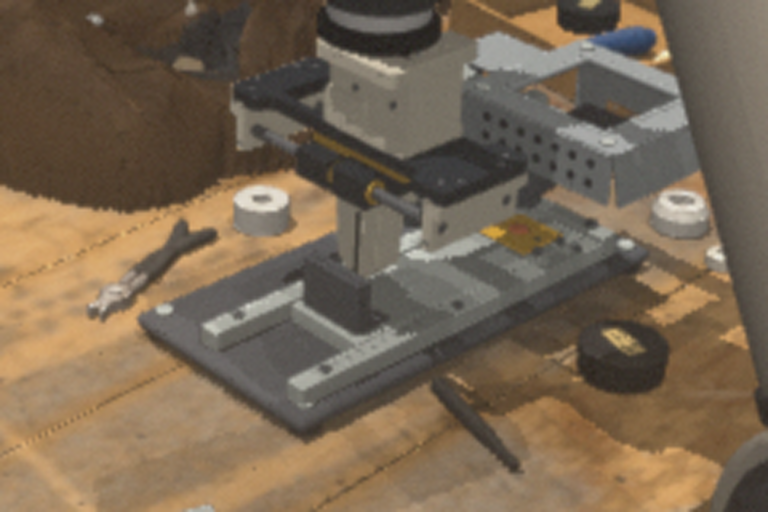

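The fingers stand behind the tab, clear of it, and the shuttle is home. I push it back out by about 85 mm, which includes the 12 mm gap.

Emit:
arm_command:
  xyz:
    - [0.3, 3, 0]
    - [0.3, 5, 0]
    - [0.3, 5, 0]
    - [0.3, 5, 0]
    - [0.3, 5, 0]
    - [0.3, 5, 0]
    - [0.3, 5, 0]
    - [0.3, 5, 0]
    - [0.3, 5, 0]
    - [0.3, 5, 0]
    - [0.3, 5, 0]
    - [0.3, 5, 0]
    - [0.3, 5, 0]
    - [0.3, 5, 0]
    - [0.2, 5, 0]
    - [0.2, 5, 0]
    - [0.2, 4, 0]
    - [0.1, 3, 0]
    - [0, 2, 0]
    - [0, 0, 0]
  spin: [0, 0, 0, 0, 0, 0, 0, 0, 0, 0, 0, 0, 0, 0, 0, 0, 0, 0, 0, 0]

```text
time: 15.7
tool_pos: [0.5225, 0.0534, 0.229]
tool_rot: [3.142, -0.001, 1.509]
contact_force: [0.1, -1.7, 0.3]
opening: 0.0004
grip_force: 0.7
```

Emit:
arm_command:
  xyz:
    - [0, -4, 0]
    - [0, -8, 0]
    - [0, -3, 0]
    - [0, 0, 20]
    - [0, 0, 40]
    - [0, 0, 40]
    - [0, 0, 40]
    - [0, 0, 30]
    - [0, 0, 0]
  spin: [0, 0, 0, 0, 0, 0, 0, 0, 0]

```text
time: 16.6
tool_pos: [0.523, 0.0377, 0.4036]
tool_rot: [3.133, -0.0, 1.509]
contact_force: [0.4, 1.0, -0.0]
opening: 0.0005
grip_force: 0.0
```

Emit:
arm_command:
  xyz:
    - [-8, 20, 0]
    - [-10, 30, 0]
    - [-10, 30, 0]
    - [-10, 30, 0]
    - [-10, 30, 0]
    - [-10, 30, 0]
    - [-10, 30, 0]
    - [-10, 30, 0]
    - [-10, 20, 0]
    - [0, 0, 0]
  spin: [0, 0, 0, 0, 0, 0, 0, 0, 0, 0]

```text
time: 17.6
tool_pos: [0.4333, 0.2897, 0.398]
tool_rot: [-3.139, 0.0, 1.512]
contact_force: [-0.2, -0.9, 0.1]
opening: 0.0004
grip_force: 0.0
```

Run:
```python
from h import *
c=shot('top','top3.png');P=cloud(c)*1000;P0=cloud(np.load('pics/top1.png.npz'))*1000
i=c['img'][:,:,::-1]; cv2.imwrite('pics/crop4.png',cv2.resize(i[205:385,255:465],None,fx=3.6,fy=3.2,interpolation=cv2.INTER_CUBIC))
m=(P[...,2]>55)&(P[...,2]<72); m[:220]=0;m[385:]=0;m[:,:270]=0;m[:,310:]=0
w=P[m][:,:2].astype(np.float32); print(len(w),cv2.minAreaRect(w))
for n,A,im in (('0',P0,np.load('pics/top1.png.npz')['img']),('1',P,c['img'])):
    h=cv2.cvtColor(im,cv2.COLOR_RGB2HSV).astype(int); r=im.astype(int)
    k=(r[...,0]-r[...,2]>90)&(h[...,0]<14)&(h[...,1]>120); k[:270]=0;k[320:]=0;k[:,:335]=0;k[:,375:]=0
    p=(h[...,0]>22)&(h[...,0]<34)&(h[...,1]>150); p[:270]=0;p[320:]=0;p[:,:335]=0;p[:,375:]=0
    print(n,'rivet',k.sum(),A[k].mean(0),'pad',np.median(A[380-60:380-55,380:385,2]),'clasp',p.sum(),np.median(A[p],0))
print(observe()['tool_pos'],observe()['time'])
```

```text
147 ((521.4015502929688, 70.89855194091797), (13.02013874053955, 50.11375045776367), 87.57585906982422)
0 rivet 0 [nan nan nan] pad 138.41298320745722 clasp 7 [ 507.76330299 -110.28199431   34.22451462]
1 rivet 0 [nan nan nan] pad 138.4969542898604 clasp 2 [ 504.865699   -110.86709974   32.98961233]
[0.43393469 0.28858772 0.39811557] 17.65<stdin>:10: RuntimeWarning: Mean of empty slice.
  ret = um.true_divide(
```

View pics/crop4.png

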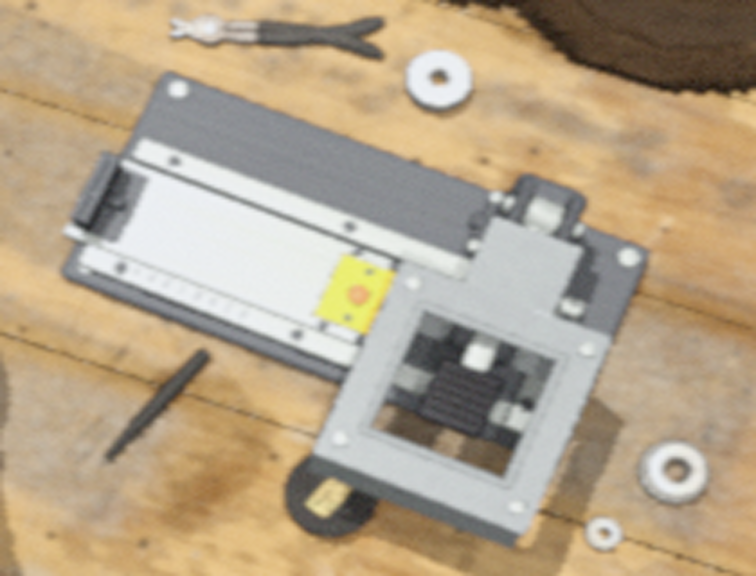

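The shuttle is back out at y≈77 (it started at ≈72). The rivet, at about (354,297), is clear of the guard, the lever is up and the bystanders are where they were. Last check: the height of the rivet head before and after.

Run:
```python
from h import *
for f,(u,v) in (('top1',(357,297)),('top3',(354,297))):
    c=np.load(f'pics/{f}.png.npz');P=cloud(c)*1000
    print(f,'head',P[v-1:v+3,u-1:u+3,2].mean().round(1),'clasp',np.r_[P[v-5:v+6,u-7:u-4,2].ravel()].mean().round(1),'shuttle',P[v-12:v-2,u-40:u-25,2].mean().round(1))
```

```text
top1 head 41.3 clasp 33.9 shuttle 49.0
top3 head 36.6 clasp 34.1 shuttle 30.5
```

The head dropped from about 41 to 36.6 mm (36 expected when set), so the rivet is set.

```bash
python3 -c "
from cell import *
print(hand_in())"
```

```text
the job is handed in; nothing more can be done
None
```

The job is handed in at about 18 s: the rivet measures as set (head down from about 41 to 36.6 mm), the lever is back up, and the shuttle is back out on its rails about 5 mm past its start, with the guard never touched and the bystanders near the press where they were.

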